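# Fold and tuck the filter box flap

## Robot

A 6-joint arm with a two-finger parallel gripper is mounted at the origin on the work surface. World frame = base frame: x ahead of the robot, y to its left, z up, the work surface at z = 0. Lengths are in m, angles in rad, forces in N, time in s.
With the tool pointing down it reaches from about 0.35 to 0.775 m from the base axis. Payload 7.3 kg.
Tool frame: the origin (TCP) lies at the very end of the fingers, on their centre line; the grasp point (between the pads) lies 19 mm behind it; x points along the fingers, y is the direction in which the jaws open and shut, and the axes are right-handed (so a half turn about x gives the same grasp; the last joint's range is limited). The gripper opens to 92 mm and grips with 3 to 60 N. Pads are 19 mm wide; open, the fingers measure 130 mm over their backs; the gripper's body (75 mm by 190 mm) begins 47 mm behind the grasp point.
Start: joints at [1.193, 0.342, 1.524, -0, 1.275, -0.146], TCP at [0.121, 0.511, 0.227] pointing down, gripper open.
Joint ranges: [-2.53, 2.53], [-0.77, 2.02], [0.04, 2.7], [-1, 4.14], [0.28, 2.66], [-3.11, 3.11]. Speed limits (rad/s): [2.57, 2.57, 3.14, 3.14, 3.14, 3.14].

## Interface

Orientations are given as [roll, pitch, yaw] about the fixed x, y, z axes, in that order (R = Rz(yaw) Ry(pitch) Rx(roll)).
In Python, from cell import observe, vision, job gives the robot as it stands.
- The arm moves only by the tool send_rows, never from a script. Its argument "motion" is a list of rows, each an object with "hand": the opening, from -1 (shut) to 1 (fully open), so that 0 is half open; "slide": the shift along the tool's x, y, z in mm, a list of three; "spin": the turn about the tool's x in rad. In form: [{"hand": hand, "slide": [tx, ty, tz], "spin": spin}, ...]. A call has 1 to 8 rows; each row shifts and turns the pose as measured when the row begins, along the tool's axes as they then stand; what a row does not reach is not made up. A row lasts 1/10 s, in which the tool goes at most 50 mm and 8.59 degrees, less where a joint would pass 70% of its speed; a pose out of reach is approached as far as the arm can. A call with a gripper value outside its range is refused whole. The fingers move at their own pace and stop on an object; "grip_force" is the grip in N (left out, the last holds). Time passes only in rows, so rows that do not move let the fingers close. It gives the time, the measured TCP pose, the force and the opening at its end, in the units of the state.
- observe(): the state, without advancing time (a new reading comes with each control period).
- vision.read_camera(name): name is "scene" or "top" or "wrist"; returns a dict with "pixels" (480x640x3 uint8, blue, green, red), "range_z" (480x640 float32, m along the optical axis (not along the pixel's ray), 0 where there is no reading), "fx", "fy", "cx", "cy" (pixels), "world_from_camera" (4x4, takes a point from camera to world coordinates); the wrist camera has in their place "T_tool_cam" (4x4, takes a point from camera to tool coordinates, whose origin is the TCP and whose axes are the tool frame's). Camera axes: x right, y down, z forward; pixel columns grow to the right and rows downward; lengths in m; the calibration is good to about 2 mm. A picture is of the moment at which its call begins: read the wrist's pose just before it.
- job.hand_in(): hands the job in, once; it reports no verdict.
Trained networks look in a picture, given as the dict that the camera call returned (one of the last four; its "shot" number tells which), for a name from the list of things; names that differ only in an ending like _2 or _b are one class to them, and where a whole thing is asked for, a point or a joint stands for the part that bears it (a point fixed in the world has none). Each returns a list of dicts, best first, with "conf" (0 to 1); they miss things now and then, are a little off and sometimes report something else, mostly with a low value. They report only what shows in the picture. A call takes as long as a camera call.
- vision.search_frame(picture, thing): "uv" ([column, row] in pixels, amid what is visible of it).
- vision.cut_out(picture, thing): "mask" (480x640 bool, what is visible of it) and "uv" ([column, row] in pixels, amid what is visible of it).
The state is a dict: "time": time; "qpos": joint angles; "qvel": joint speeds; "joint_efforts": joint torques, N m; "tool_pos": TCP position; "tool_rot": TCP orientation; "contact_force": force on the tool from outside, world axes, zero at the start; "torque": the same for the moment, N m; "opening": finger opening in m.
Only numpy, scipy, OpenCV 4.12 (cv2) and the standard library are available. Lean on these libraries where they do the work, as an engineer would, in place of code of your own. Each camera call takes 0.05 s, during which the arm holds its last target.

## Task

Close the bamboo filter box with your fingertips, picking nothing up: push its raised flap over until it lies flat, then, keeping it pressed down, push it by its thumb ridge away from the hinge until its edge is tucked fully beneath the steel lip, and let go so that the lip alone holds it. Do not lift, tip or shove the box along the counter, and leave the rest of the coffee gear standing where it is.

Things in the scene. Friction and masses are not known exactly. Their poses are not given: they have to be found in the camera images.
- case: the filter box: loose, open-topped bamboo box with a steel ballast plate inside, 0.7 to 1.2 kg, 150 mm (own x) by 120 mm (own y), walls 56 mm high. Origin: centre of its underside, on the counter; z up; own +x points from the hinge edge to the lip edge, away from the robot (within about 30 degrees). A hard horizontal push (about 4 N and more) makes the whole box skid. Only to be touched, never picked up.
- hinge_mid (a point): middle of the flap's hinge axis, at (-62, 0, 60) mm in the box's frame; the axis runs along the box's y. Site axes are the box's.
- lip_front (a point): middle of the lower front edge of the retaining lip, at (44, 0, 66) mm in the box's frame. The lip is a fixed steel strip, 3 mm thick (top at 69 mm), from x = 44 to 70 mm over the full 120 mm width, carried by posts at both ends (108 mm apart inside) and closed at the back; the slot beneath it, for the flap's edge, is open towards the hinge.
- flap_edge (a point): middle of the flap's free edge. The flap is a flat bamboo plate, 100 mm wide along the hinge and 4 mm thick (the hinge axis lies in its mid-plane), reaching from 8 to 100 mm from the hinge axis while not tucked (free edge at 122 mm when pushed fully in).
- ridge_top (a point): middle of the top of the thumb ridge, a bar on the flap's outer face (the upper face once folded), 8 mm thick, 60 mm long along the hinge, standing 8 mm proud of the face, its middle 70 mm from the hinge axis while not tucked (92 mm when fully in). Between hinge and ridge the face is flat and bare.
- flap_angle (a joint): fold of the flap, rad: 0 = folded flat over the box (upper face 62 mm above the counter, resting on a stop), pi/2 = upright, more = leaning back towards the robot; range 0 to 2.1. A stiff sprung hinge: the flap stays where it stands at the start, but if let go when flat and not tucked it springs up to about 0.8 rad. Folding it takes up to 0.14 N m just before it is flat (some 3 N, 45 mm from the hinge).
- flap_slide (a joint): how far the flap has been pushed along its own plane, away from the hinge, on its slotted hinge pins, m: 0 at the start, 0.022 = fully in (hard stop). It moves with about 2 N and stays where it is left. Flat and at 0 the free edge is 6 mm short of the lip; at 0.022 it lies 16 mm beneath it. Flat, the flap has 4 mm of air under the lip; tucked and let go, it rises against the lip and rests at about 0.03 to 0.04 rad.
- mug: speckled stoneware mug, 80 mm across, 85 mm tall, handle on its own +y; stands beside the box. Loose; a bystander. Origin: centre of its underside
- canister: empty steel canister with its screw lid on, 80 mm across, 98 mm tall; stands beside the box. Loose; a bystander. Origin: centre of its underside
- scoop: steel scoop with a dark wooden handle, 140 mm long, lying behind the box's lip side. Loose; a bystander. Origin: centre of its underside (roughly mid-length)
- kettle: matte black gooseneck kettle, 147 mm tall, on the tray. Loose; a bystander. Origin: centre of its underside
- dripper: white ceramic dripper, 112 mm across, 75 mm tall, on the tray. Loose; a bystander. Origin: centre of its underside
- carafe: glass carafe, 115 mm tall, standing to the robot's left. Loose; a bystander. Origin: centre of its underside
- grinder: stainless hand grinder with a crank, 194 mm tall, on the tray. Loose; a bystander. Origin: centre of its underside

How it is judged:
On the way, in this order (a step that is already met when the one before it is completed fails the run):
1. the flap is folded down flat, not yet tucked (value of joint flap_angle below 0.15 rad and value of joint flap_slide below 0.012 m), for 0.05 s.
2. the flap's edge is tucked well beneath the lip (value of joint flap_angle below 0.07 rad and value of joint flap_slide above 0.016 m), for 0.2 s.
At the end, for the whole second after the job is handed in: The flap lies flat (fold below 0.07 rad), pushed in more than 16 mm of its 22 mm with its edge more than 8 mm beneath the lip, held by the lip with the robot clear; the box stands flat on the counter within 40 mm of where it was (all of step 2 and x of flap_edge in the frame of lip_front above 0.008 m and z of flap_edge in the frame of lip_front below 0.001 m and linear speed of case below 0.02 m/s and height (world z) of case below 0.005 m and angle between case's own z axis and vertical below 0.05 rad and distance of case from where it was at the start of the episode below 0.04 m); the robot touches nothing.
It fails at once if the box is lifted or tipped (height (world z) of case above 0.012 m or angle between case's own z axis and vertical above 0.15 rad).
It fails at once if the box is shoved more than 40 mm along the counter (distance of case from where it was at the start of the episode above 0.04 m).
It fails at once if a bystander is moved more than 20 mm or lifted (distance of any of mug, canister, scoop, kettle, dripper, carafe, grinder from where it was at the start of the episode above 0.02 m).
It also fails if it takes over 42 s, if anything falls off the work surface, if the arm or the gripper's body presses on something with over 40 N, if the wrist force passes 120 N, or if a joint passes its speed limit or range.

## Working session

There is one attempt and no reset: what is moved stays moved. The work goes in short steps, Python scripts to look and compute and a tool call to move; the robot and the scene stay as the last step left them, time stands still between calls to the robot, and variables do not carry over. Pictures are saved under pics/ and viewed, and the job is handed in when it is done.

Besides the shell and the picture viewer there is one more tool, called after "Call:" as name(argument=value, ...) on one line, values as JSON. send_rows: Moves the arm, as the interface text tells. Its arguments: {"type":"object","properties":{"motion":{"type":"array","items":{"type":"object","properties":{"hand":{"type":"number"},"slide":{"type":"array","items":{"type":"number"}},"spin":{"type":"number"}}}},"grip_force":{"type":"number"}},"required":["motion"]}

```bash
mkdir -p pics; ls
python3 - <<'E'
from cell import observe, vision, job
import cv2
s=observe(); print(s)
for n in ["scene","top"]:
    p=vision.read_camera(n); cv2.imwrite(f"pics/{n}0.png",p["pixels"])
    print(n,p["fx"],p["cx"],p["world_from_camera"])
E
```

```text
pics
{'time': 0.0, 'qpos': array([ 1.19300757e+00,  3.42746088e-01,  1.52502716e+00, -2.27944614e-05,
        1.27538687e+00, -1.45993800e-01]), 'qvel': array([ 6.79583285e-05,  1.03918201e-03,  2.70335143e-04, -5.80769271e-04,
        3.26880084e-04, -1.26893813e-03]), 'joint_efforts': array([-2.93070188e-04, -4.31248283e+01, -2.44217795e+01,  7.16986391e-02,
        5.60808205e-02, -1.54386389e-04]), 'tool_pos': array([0.12043484, 0.51057869, 0.22602929]), 'tool_rot': array([-1.70288535,  1.56922871, -1.93467365]), 'contact_force': array([-0.27778664, -0.97893291, -0.50427547]), 'torque': array([ 0.04817634, -0.02653501, -0.01086044]), 'opening': 0.0915662273883002}
scene 474.84793847270697 319.97822392599386 [[-0.26961596  0.80520838 -0.52815405  1.23907867]
 [ 0.96293709  0.22982804 -0.14117803  0.17609313]
 [ 0.00770687 -0.54664298 -0.83733032  1.19248604]
 [ 0.          0.          0.          1.        ]]
top 466.76574982110304 322.0151902751912 [[-0.00772575 -0.99401982  0.10892617  0.43572128]
 [-0.99959747  0.00470321 -0.02797819  0.01066951]
 [ 0.02729857 -0.10909848 -0.99365603  1.17534903]
 [ 0.          0.          0.          1.        ]]
```

View pics/scene0.png

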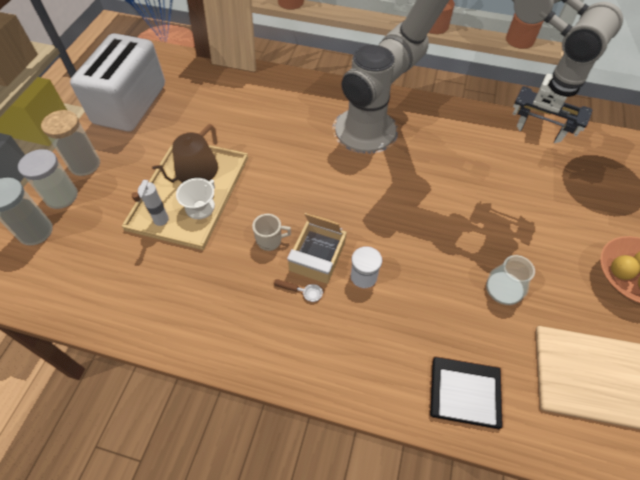

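View pics/top0.png

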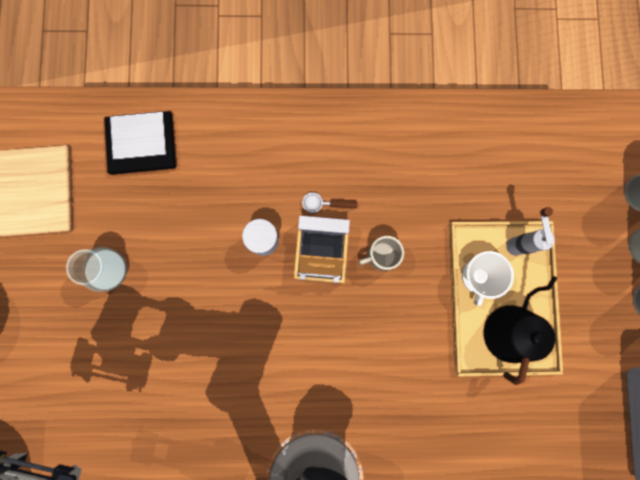

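The scene view shows the box near (318,250), its lip toward the scoop, with the mug to its left and the canister to its right. In the top view the lip is the white strip near (325,226) and the hinge is near (320,280). The canister at (260,236) and the mug at (386,253) flank the box.

```bash
cat > h.py <<'E'
import numpy as np,cv2
from cell import observe, vision, job
from scipy.spatial.transform import Rotation as Ro
def cloud(p,W=None):
    W=p["world_from_camera"] if W is None else W
    z=p["range_z"]; v,u=np.mgrid[0:480,0:640]
    P=np.stack([(u-p["cx"])/p["fx"]*z,(v-p["cy"])/p["fy"]*z,z],-1)
    return P@W[:3,:3].T+W[:3,3]
def tool():
    s=observe(); T=np.eye(4); T[:3,:3]=Ro.from_euler('xyz',s["tool_rot"]).as_matrix(); T[:3,3]=s["tool_pos"]; return T,s
E
python3 - <<'E'
from h import *
np.set_printoptions(precision=4,suppress=True)
p=vision.read_camera("top"); C=cloud(p)
for n in ["case","lip_front","hinge_mid","flap_edge","ridge_top","mug","canister","scoop"]:
    r=vision.search_frame(p,n)
    for d in r[:2]:
        u,v=np.round(d["uv"]).astype(int); print(n,d["conf"],d["uv"],C[v,u])
for n in ["case","flap_angle","mug","canister"]:
    r=vision.cut_out(p,n)
    if r:
        m=r[0]["mask"]&(p["range_z"]>0); Q=C[m]; Q=Q[Q[:,2]>.02]; print(n,m.sum(),Q.min(0),Q.max(0))
        if n=="case":
            L=Q[(abs(Q[:,2]-.069)<.006)&(Q[:,0]>np.median(Q[:,0])+.02)]
            print("lip",len(L),L.mean(0),cv2.minAreaRect((L[:,:2]*1000).astype(np.float32)))
            for a in range(5): pass
im=cv2.resize(p["pixels"][170:310,230:430],None,fx=4,fy=4,interpolation=cv2.INTER_CUBIC); cv2.imwrite("pics/topc.png",im)
E
```

```text
case 0.78 [320.6, 251.0] [ 0.55   -0.0194  0.014 ]
lip_front 0.82 [321.4, 248.7] [ 0.5556 -0.0196  0.0084]
lip_front 0.19 [322.0, 266.6] [ 0.504 -0.019  0.106]
hinge_mid 0.8 [325.1, 245.6] [ 0.5627 -0.0296  0.0119]
flap_edge 0.76 [321.3, 264.3] [ 0.509  -0.0161  0.1333]
ridge_top 0.82 [320.7, 264.1] [ 0.509  -0.0161  0.1333]
ridge_top 0.24 [519.6, 336.9] [ 0.3437 -0.4582  0.1323]
mug 0.71 [386.4, 251.9] [ 0.547  -0.1833  0.0097]
canister 0.92 [256.5, 236.3] [0.5766 0.1326 0.104 ]
canister 0.6 [320.1, 203.5] [ 0.6698 -0.0178  0.012 ]
scoop 0.8 [318.8, 204.1] [ 0.6712 -0.0154  0.0051]
case 3137 [ 0.4709 -0.0857  0.0202] [0.6274 0.0445 0.1585]
lip 620 [ 0.6095 -0.026   0.069 ] ((610.1635131835938, -25.759288787841797), (119.55223083496094, 31.66297149658203), 84.89200592041016)
flap_angle 835 [ 0.485  -0.0732  0.0369] [0.5278 0.0346 0.1585]
mug 1038 [ 0.5003 -0.2097  0.02  ] [ 0.5783 -0.1104  0.0923]
canister 984 [0.5403 0.0852 0.02  ] [0.6176 0.1639 0.104 ]
```

View pics/topc.png

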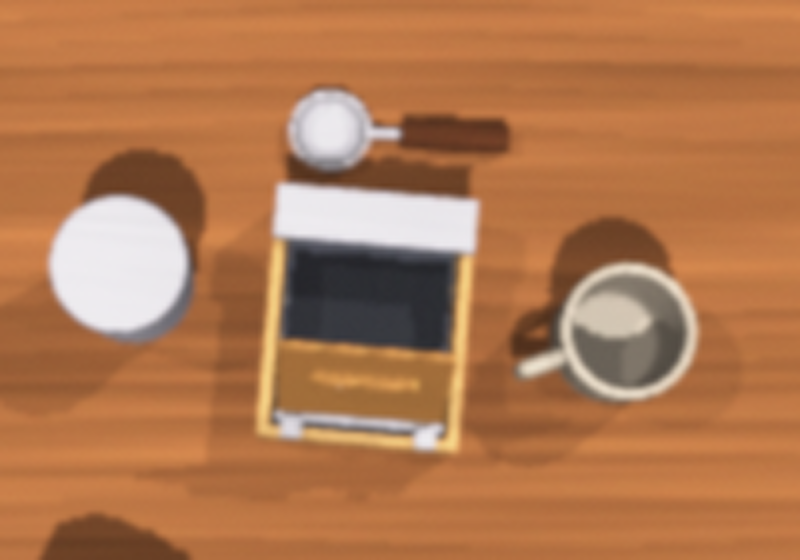

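Run:
```python
from h import *
np.set_printoptions(precision=4,suppress=True)
T,s=tool(); print(T)
yaw=-5.1*np.pi/180; ex=np.array([np.cos(yaw),np.sin(yaw),0]); ey=np.array([-ex[1],ex[0],0])
for n in ["top","scene"]:
    p=vision.read_camera(n); C=cloud(p)
    rc=vision.cut_out(p,"case"); m=rc[0]["mask"]; Q=C[m]
    L=Q[(abs(Q[:,2]-.069)<.004)]; L=L[(L@ex)>0.58]
    a=cv2.minAreaRect((L[:,:2]*1000).astype(np.float32)); print(n,"lip",len(L),L.mean(0),np.median(L[:,2]),a, np.percentile(L@ex,[3,50,97]),np.percentile(L@ey,[2,50,98]))
    rf=vision.cut_out(p,"flap_angle"); F=C[rf[0]["mask"]]; F=F[(F[:,2]>.065)]
    x=F@ex; y=F@ey; k=np.argsort(F[:,2])
    for lo in np.arange(.06,.17,.01):
        b=(F[:,2]>=lo)&(F[:,2]<lo+.01)
        if b.sum()>3: print(" z",round(lo+.005,3),b.sum(),np.percentile(x[b],[10,50,90]),np.percentile(y[b],[3,97]))
im=p["pixels"][195:320,230:400]; cv2.imwrite("pics/scc.png",cv2.resize(im,None,fx=4.5,fy=4.5,interpolation=cv2.INTER_CUBIC))
```

```text
[[ 0.      0.2298  0.9732  0.1206]
 [ 0.0002  0.9732 -0.2298  0.511 ]
 [-1.      0.0002 -0.      0.2268]
 [ 0.      0.      0.      1.    ]]
top lip 615 [ 0.61   -0.0256  0.0689] 0.0689086010888913 ((610.0765991210938, -25.747737884521484), (119.72550964355469, 31.369752883911133), 84.85457611083984) [0.5951 0.6099 0.6244] [-0.0282  0.0288  0.0861]
 z 0.065 21 [0.4876 0.4892 0.4905] [-0.0192  0.0717]
 z 0.075 78 [0.4905 0.4922 0.4939] [-0.0174  0.0753]
 z 0.085 69 [0.4941 0.4958 0.4973] [-0.0155  0.0761]
 z 0.095 82 [0.4976 0.4991 0.5009] [-0.0179  0.0753]
 z 0.105 68 [0.5011 0.5025 0.5043] [-0.0176  0.0762]
 z 0.115 32 [0.5042 0.5066 0.5085] [-0.0194  0.0744]
 z 0.125 78 [0.5032 0.5098 0.5123] [-0.0155  0.0759]
 z 0.135 158 [0.5049 0.5119 0.5154] [-0.0149  0.0723]
 z 0.145 92 [0.5158 0.5177 0.5196] [-0.0172  0.0747]
 z 0.155 76 [0.5197 0.5212 0.5235] [-0.0136  0.0743]
scene lip 431 [ 0.6078 -0.0235  0.0691] 0.0690600306438589 ((607.9284057617188, -23.17434310913086), (120.15555572509766, 34.912086486816406), 84.78997802734375) [0.5914 0.6078 0.6223] [-0.0264  0.03    0.0883]
 z 0.075 19 [0.4907 0.4928 0.494 ] [-0.0015  0.0696]
 z 0.085 24 [0.494  0.4962 0.4981] [-0.0109  0.0712]
 z 0.095 26 [0.4979 0.5    0.501 ] [-0.003  0.077]
 z 0.105 30 [0.5015 0.5034 0.505 ] [-0.009   0.0773]
 z 0.115 26 [0.5052 0.507  0.5087] [-0.0093  0.0781]
 z 0.125 33 [0.5089 0.511  0.5127] [-0.0085  0.0789]
 z 0.135 34 [0.5035 0.514  0.5156] [-0.0085  0.0766]
 z 0.145 33 [0.5163 0.5185 0.5204] [-0.0094  0.0808]
 z 0.155 44 [0.518  0.5198 0.5219] [-0.0039  0.0782]
```

View pics/scc.png

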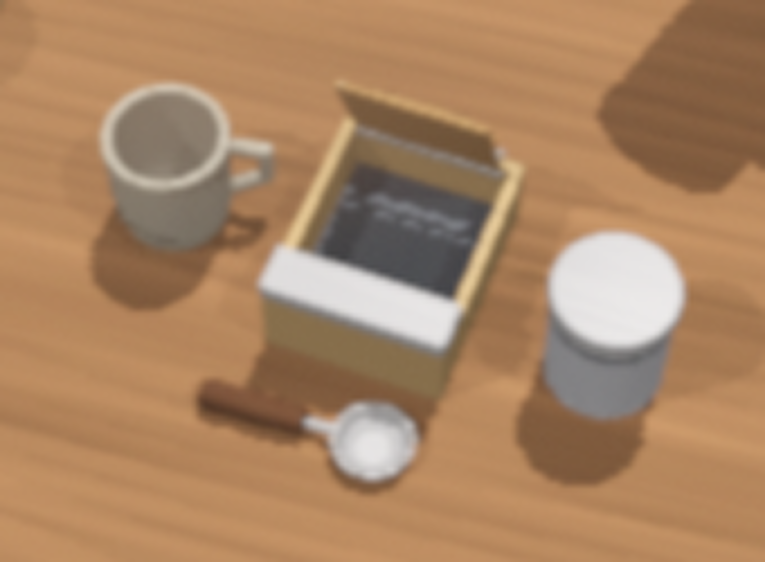

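The flap leans at about 1.22 rad and its hinge lies at about 0.490 along the box's x direction. The box's yaw is about -5.1°, and its centre line is at about 0.029 along its y. I'll turn to match the box, shut the fingers and travel high.

Call:
send_rows(motion=[{"hand": -1, "slide": [0, 0, 0], "spin": -0.143}, {"hand": -1, "slide": [0, -15, 40], "spin": 0}, {"hand": -1, "slide": [0, -20, 40], "spin": 0}, {"hand": -1, "slide": [0, -25, 40], "spin": 0}, {"hand": -1, "slide": [0, -28, 40], "spin": 0}, {"hand": -1, "slide": [0, -28, 40], "spin": 0}, {"hand": -1, "slide": [0, -28, 40], "spin": 0}, {"hand": -1, "slide": [0, -28, 40], "spin": 0}], grip_force=20)

```text
time: 1.85
tool_pos: [0.3896, 0.3155, 0.2267]
tool_rot: [1.414, 1.567, 1.343]
contact_force: [0.4, 1.0, 0.1]
opening: 0.0325
```

```bash
cat >> h.py <<'E'
YAW=-5.1*np.pi/180; ex=np.array([np.cos(YAW),np.sin(YAW),0]); ey=np.array([-ex[1],ex[0],0])
def st():
    T,s=tool(); p=T[:3,3]
    print("t %.2f ex %.4f ey %.4f z %.4f yawerr %.3f F %s open %.4f"%(s["time"],p@ex,p@ey,p[2],np.arctan2(T[1,2],T[0,2])-YAW,np.round([s["contact_force"]@ex,s["contact_force"]@ey,s["contact_force"][2]],2),s["opening"]), "tx",np.round(T[:3,0],3))
E
python3 -c "from h import *; st()"
```

```text
t 1.85 ex 0.3600 ey 0.3489 z 0.2267 yawerr 0.018 F [0.36 0.99 0.12] open 0.0325 tx [ 0.001  0.004 -1.   ]
```

Call:
send_rows(motion=[{"hand": -1, "slide": [0, -45, 15], "spin": -0.018}, {"hand": -1, "slide": [0, -45, 15], "spin": 0}, {"hand": -1, "slide": [0, -45, 15], "spin": 0}, {"hand": -1, "slide": [0, -45, 15], "spin": 0}, {"hand": -1, "slide": [0, -45, 15], "spin": 0}, {"hand": -1, "slide": [0, -45, 15], "spin": 0}, {"hand": -1, "slide": [0, -45, 5], "spin": 0}, {"hand": -1, "slide": [0, 0, 0], "spin": 0}])

```text
time: 2.65
tool_pos: [0.4738, -0.0219, 0.2259]
tool_rot: [0.454, 1.563, 0.395]
contact_force: [-0.9, 0.7, 0.7]
opening: 0.0002
```

Run:
```python
from h import *
st(); T,s=tool(); p=vision.read_camera("wrist"); cv2.imwrite("pics/w1.png",p["pixels"])
p=vision.read_camera("top"); cv2.imwrite("pics/t1.png",cv2.resize(p["pixels"][170:370,200:450],None,fx=3,fy=3))
```

```text
t 2.65 ex 0.4739 ey 0.0203 z 0.2259 yawerr 0.031 F [-1.    0.57  0.65] open 0.0002 tx [ 0.007  0.003 -1.   ]
```

View pics/w1.png

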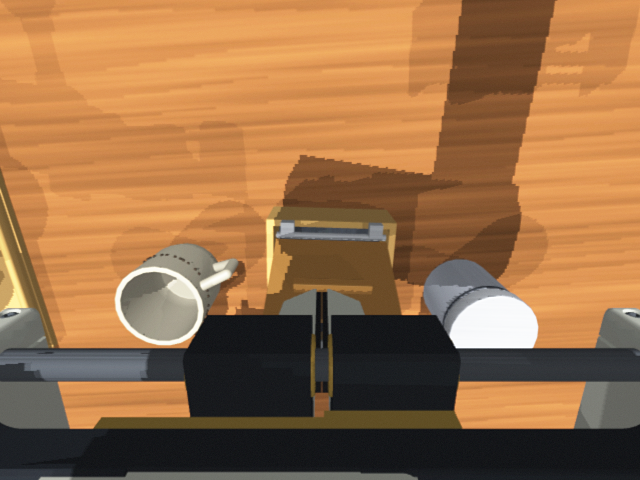

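View pics/t1.png

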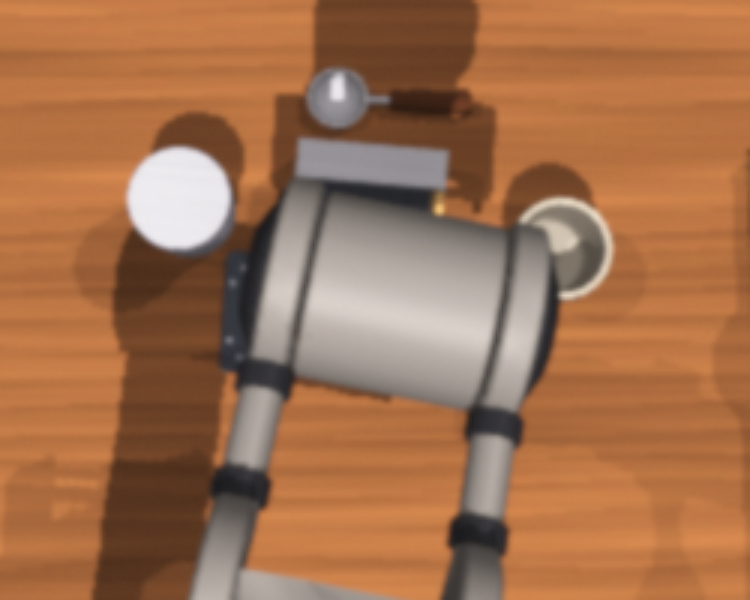

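The wrist view shows the shut fingers over the box's middle (column 322), with the ridge at (333,288) and the hinge at (330,235). The mug and canister are clear on either side. I'll correct the heading and centring, then descend behind the flap.

Call:
send_rows(motion=[{"hand": -1, "slide": [0, 9, -12], "spin": -0.031}, {"hand": -1, "slide": [25, 0, 0], "spin": 0}, {"hand": -1, "slide": [30, 0, 0], "spin": 0}, {"hand": -1, "slide": [30, 0, 0], "spin": 0}, {"hand": -1, "slide": [25, 0, 0], "spin": 0}, {"hand": -1, "slide": [0, 0, 0], "spin": 0}])

```text
time: 3.35
tool_pos: [0.4579, 0.0051, 0.1147]
tool_rot: [0.666, 1.559, 0.665]
contact_force: [-0.5, 1.1, 0.7]
opening: 0.0004
```

```bash
python3 -c "from h import *; st()"
```

```text
t 3.35 ex 0.4556 ey 0.0458 z 0.1147 yawerr 0.087 F [-0.55  1.02  0.71] open 0.0004 tx [ 0.009  0.007 -1.   ]
```

My small heading corrections had the wrong sign; a positive spin lowers the yaw. I'll fix that, then let the arm settle.

Call:
send_rows(motion=[{"hand": -1, "slide": [0, -8, 0], "spin": 0.045}, {"hand": -1, "slide": [0, -8, 0], "spin": 0.04}, {"hand": -1, "slide": [0, 0, 0], "spin": 0}, {"hand": -1, "slide": [0, 0, 0], "spin": 0}])

```text
time: 3.75
tool_pos: [0.4583, -0.0094, 0.1186]
tool_rot: [0.513, 1.555, 0.425]
contact_force: [0.6, -0.3, -0.2]
opening: 0.0008
```

```bash
python3 -c "from h import *; st()"
```

```text
t 3.75 ex 0.4573 ey 0.0314 z 0.1186 yawerr 0.001 F [ 0.66 -0.25 -0.17] open 0.0008 tx [ 0.014  0.006 -1.   ]
```

Call:
send_rows(motion=[{"hand": -1, "slide": [5, -1, 12], "spin": 0}, {"hand": -1, "slide": [5, 0, 10], "spin": 0}, {"hand": -1, "slide": [1, 0, 6], "spin": 0}, {"hand": -1, "slide": [0, 0, 4], "spin": 0}])

```text
time: 4.15
tool_pos: [0.4938, -0.014, 0.1084]
tool_rot: [0.428, 1.553, 0.339]
contact_force: [-1.2, 0.3, -1.6]
opening: 0.0006
```

```bash
python3 -c "from h import *; st()"
```

```text
t 4.15 ex 0.4931 ey 0.0299 z 0.1084 yawerr -0.000 F [-1.2   0.15 -1.56] open 0.0006 tx [ 0.017  0.006 -1.   ]
```

Call:
send_rows(motion=[{"hand": -1, "slide": [3, 0, 6], "spin": 0}, {"hand": -1, "slide": [3, 0, 6], "spin": 0}, {"hand": -1, "slide": [3, 0, 4], "spin": 0}, {"hand": -1, "slide": [3, 0, 4], "spin": 0}])

```text
time: 4.55
tool_pos: [0.5147, -0.0157, 0.0951]
tool_rot: [0.519, 1.556, 0.43]
contact_force: [-2.1, -0.2, 0.3]
opening: 0.0002
```

Run:
```python
from h import *
st(); p=vision.read_camera("wrist"); cv2.imwrite("pics/w2.png",p["pixels"])
p=vision.read_camera("scene"); cv2.imwrite("pics/s2.png",cv2.resize(p["pixels"][175:320,220:400],None,fx=4,fy=4,interpolation=cv2.INTER_CUBIC))
```

```text
t 4.55 ex 0.5141 ey 0.0301 z 0.0951 yawerr 0.000 F [-2.04 -0.39  0.3 ] open 0.0002 tx [ 0.014  0.006 -1.   ]
```

View pics/w2.png

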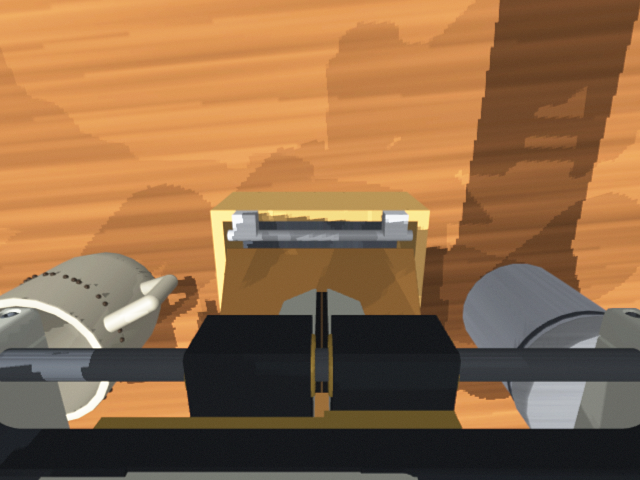

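View pics/s2.png

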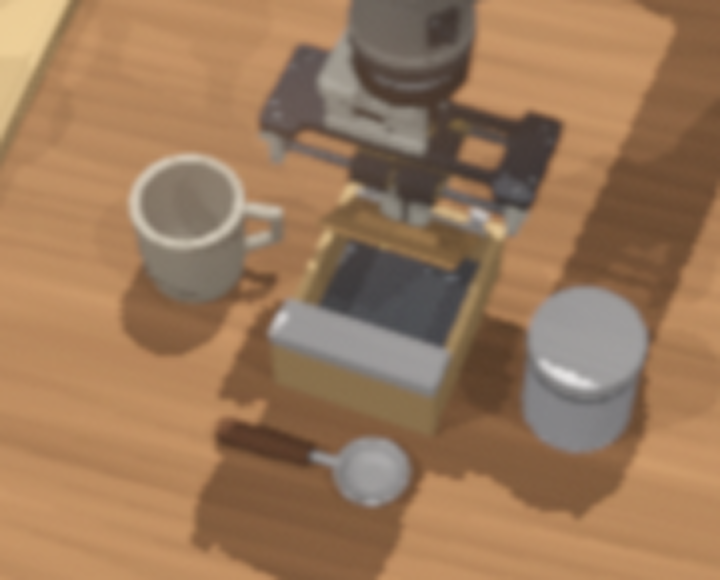

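The flap now leans well over the box at about 0.75 rad, with the fingertips on its bare face. The mug and canister haven't moved. I'll carry on along the arc.

Call:
send_rows(motion=[{"hand": -1, "slide": [4, 0, 4], "spin": 0}, {"hand": -1, "slide": [5, 0, 3], "spin": 0}, {"hand": -1, "slide": [5, 0, 3], "spin": 0}, {"hand": -1, "slide": [5, 0, 2], "spin": 0}])

```text
time: 5.05
tool_pos: [0.5275, -0.0166, 0.0754]
tool_rot: [0.512, 1.556, 0.424]
contact_force: [-2.5, 0.2, 2.4]
opening: 0.0001
```

```bash
python3 -c "from h import *; st()"
```

```text
t 5.05 ex 0.5269 ey 0.0303 z 0.0754 yawerr 0.000 F [-2.47 -0.05  2.4 ] open 0.0001 tx [ 0.014  0.006 -1.   ]
```

Call:
send_rows(motion=[{"hand": -1, "slide": [5, 0, 0], "spin": 0}, {"hand": -1, "slide": [5, 0, 0], "spin": 0}, {"hand": -1, "slide": [4, 0, 0], "spin": 0}, {"hand": -1, "slide": [3, 0, 0], "spin": 0}])

```text
time: 5.45
tool_pos: [0.5323, -0.0172, 0.0601]
tool_rot: [0.282, 1.546, 0.193]
contact_force: [-1.1, 1.3, 30.5]
opening: 0.0005
```

```bash
python3 -c "from h import *; st()"
```

```text
t 5.45 ex 0.5317 ey 0.0302 z 0.0601 yawerr 0.000 F [-1.22  1.21 30.45] open 0.0005 tx [ 0.024  0.005 -1.   ]
```

Call:
send_rows(motion=[{"hand": -1, "slide": [1, 0, 0], "spin": 0}])

```text
time: 5.55
tool_pos: [0.5346, -0.0174, 0.0614]
tool_rot: [0.219, 1.54, 0.13]
contact_force: [-0.7, 0.7, 13.2]
opening: 0.0002
```

Run:
```python
from h import *
st(); p=vision.read_camera("wrist"); cv2.imwrite("pics/w3.png",p["pixels"])
p=vision.read_camera("scene"); cv2.imwrite("pics/s3.png",cv2.resize(p["pixels"][175:320,220:400],None,fx=4,fy=4,interpolation=cv2.INTER_CUBIC))
st()
```

```text
t 5.55 ex 0.5340 ey 0.0302 z 0.0614 yawerr 0.000 F [-0.72  0.65 13.19] open 0.0002 tx [ 0.03   0.004 -1.   ]
t 5.65 ex 0.5341 ey 0.0302 z 0.0613 yawerr 0.000 F [1.000e-02 1.270e+00 1.429e+01] open 0.0006 tx [ 0.03   0.004 -1.   ]
```

View pics/w3.png

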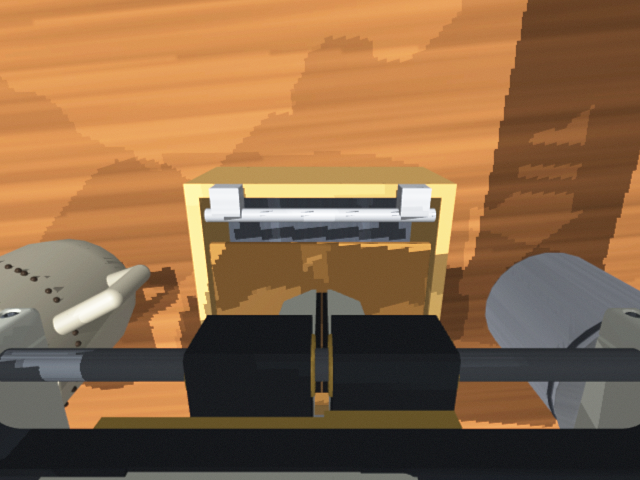

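View pics/s3.png

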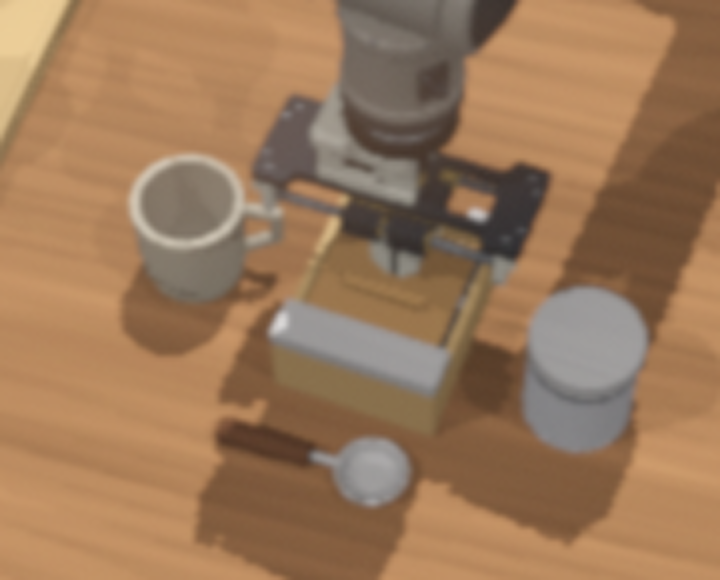

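```bash
cat >> h.py <<'E'
def meas():
    p=vision.read_camera("scene"); C=cloud(p); X=C@ex; Y=C@ey; Z=C[...,2]
    b=(Z>.05)&(Z<.078)&(abs(Y-.029)<.022)&(X>.53)&(X<.635)
    k=np.round(X[b]*500)/500
    print(" ".join("%.3f:%.1f"%(v,1000*np.median(Z[b][k==v])) for v in np.unique(k)))
    L=(Z>.066)&(Z<.073)&(X>.585)&(X<.65)&(abs(Y-.029)<.07); print("lip ex,ey",np.percentile(X[L],[3,50,97]),np.percentile(Y[L],[2,50,98]))
E
python3 -c "from h import *; meas(); st()"
```

```text
0.530:60.8 0.532:60.0 0.534:60.9 0.536:62.7 0.538:63.0 0.540:63.0 0.542:68.7 0.544:62.6 0.546:62.0 0.548:61.7 0.550:62.4 0.552:63.9 0.554:66.1 0.556:68.5 0.558:69.3 0.560:70.2 0.562:67.6 0.564:65.9 0.566:61.8 0.568:60.6 0.570:61.0 0.572:60.0 0.574:62.3 0.576:60.3 0.578:61.3 0.580:60.8 0.582:62.5 0.584:61.0 0.586:62.4 0.588:65.6 0.590:69.1 0.592:68.3 0.594:68.9 0.596:68.6 0.598:69.8 0.600:69.3 0.602:69.8 0.604:69.2 0.606:70.0 0.608:68.7 0.610:70.1 0.612:68.6 0.614:69.6 0.616:68.9 0.618:70.7 0.620:64.6 0.622:62.4 0.624:62.2
lip ex,ey [0.59149665 0.60703465 0.62234086] [-0.02689059  0.03232128  0.08869684]
t 5.70 ex 0.5341 ey 0.0302 z 0.0613 yawerr 0.000 F [-0.64  0.56 14.91] open 0.0007 tx [ 0.03   0.004 -1.   ]
```

The flap lies flat at 61–63 mm. The ridge is at about 0.559 (not yet slid) and the lip hasn't moved. Next I'll push forward while still pressing.

Call:
send_rows(motion=[{"hand": -1, "slide": [0.8, 0, 4], "spin": 0}, {"hand": -1, "slide": [0.8, 0, 4], "spin": 0}, {"hand": -1, "slide": [0.8, 0, 3], "spin": 0}])

```text
time: 6.0
tool_pos: [0.5471, -0.0184, 0.0619]
tool_rot: [0.179, 1.535, 0.09]
contact_force: [-2.8, 0.1, 7.6]
opening: 0.0007
```

```bash
python3 -c "from h import *; meas(); st()"
```

```text
0.530:61.1 0.532:58.4 0.536:58.5 0.538:58.3 0.540:62.1 0.542:60.9 0.544:58.5 0.546:60.4 0.548:59.0 0.550:61.9 0.552:62.5 0.554:67.6 0.556:63.6 0.558:62.4 0.560:61.3 0.562:62.4 0.564:62.6 0.566:64.8 0.568:68.1 0.570:69.0 0.572:70.3 0.574:66.9 0.576:66.2 0.578:63.5 0.580:62.0 0.582:62.4 0.584:61.6 0.586:63.1 0.590:68.6 0.592:68.9 0.594:69.4 0.596:69.2 0.598:67.9 0.600:69.5 0.602:68.3 0.604:67.7 0.606:69.3 0.608:69.3 0.610:67.9 0.612:68.2 0.614:70.3 0.616:67.7 0.618:69.7 0.620:65.9 0.622:61.1 0.624:61.1
lip ex,ey [0.59111702 0.60602092 0.62206471] [-0.02659641  0.03207048  0.08936389]
t 6.05 ex 0.5471 ey 0.0303 z 0.0619 yawerr 0.000 F [-1.12 -0.55  6.6 ] open 0.0002 tx [ 0.036  0.003 -0.999]
```

Friction is already carrying the flap along: the ridge is at about 0.571, so the slide is about 12 mm, and the box is still. I'll keep pushing.

Call:
send_rows(motion=[{"hand": -1, "slide": [0.8, 0, 4], "spin": 0}, {"hand": -1, "slide": [0.8, 0, 4], "spin": 0}, {"hand": -1, "slide": [0.8, 0, 2], "spin": 0}])

```text
time: 6.35
tool_pos: [0.5549, -0.019, 0.0608]
tool_rot: [0.208, 1.541, 0.12]
contact_force: [-9.7, -0.4, 13.9]
opening: 0.0008
```

```bash
python3 -c "from h import *; meas(); st()"
```

```text
0.534:61.3 0.538:65.0 0.540:59.1 0.542:61.9 0.546:62.4 0.548:58.1 0.550:60.7 0.552:60.9 0.554:59.6 0.556:62.7 0.558:61.3 0.560:65.5 0.562:65.6 0.564:63.0 0.566:61.4 0.568:62.0 0.570:64.1 0.572:67.4 0.574:67.5 0.576:69.3 0.578:67.7 0.580:67.9 0.582:64.7 0.584:60.6 0.586:62.9 0.588:65.9 0.590:68.0 0.592:68.2 0.594:69.4 0.596:68.9 0.598:68.0 0.600:68.1 0.602:69.6 0.604:69.9 0.606:69.9 0.608:69.8 0.610:70.0 0.612:68.5 0.614:70.1 0.616:69.3 0.618:68.2 0.620:67.7 0.622:61.7 0.624:66.4
lip ex,ey [0.5914621  0.60752349 0.62281836] [-0.02704464  0.03152856  0.08891408]
t 6.40 ex 0.5543 ey 0.0304 z 0.0608 yawerr 0.001 F [-8.34 -1.1  12.41] open 0.0003 tx [ 0.03   0.004 -1.   ]
```

Slide is about 18 mm, with the push now resisted. I'll ease the press so the fingertips can slip up against the ridge, then push it home.

Call:
send_rows(motion=[{"hand": -1, "slide": [0, 0, 0], "spin": 0}, {"hand": -1, "slide": [0.2, 0, 3], "spin": 0}, {"hand": -1, "slide": [0.3, 0, 3], "spin": 0}])

```text
time: 6.7
tool_pos: [0.5581, -0.0192, 0.0615]
tool_rot: [0.244, 1.546, 0.156]
contact_force: [-5.6, -0.5, 8.6]
opening: 0.0006
```

```bash
python3 -c "from h import *; meas(); st()"
```

```text
0.538:62.5 0.540:54.4 0.542:62.5 0.544:63.7 0.548:62.9 0.550:61.5 0.552:61.9 0.554:62.3 0.558:59.9 0.560:62.5 0.562:61.8 0.564:64.9 0.566:65.4 0.568:62.7 0.570:63.6 0.574:69.0 0.576:71.3 0.578:70.0 0.580:67.9 0.582:63.1 0.584:62.0 0.586:63.1 0.590:65.8 0.592:68.7 0.594:67.4 0.596:68.2 0.598:70.2 0.600:69.9 0.602:69.1 0.604:68.5 0.606:69.1 0.608:68.8 0.610:69.9 0.612:69.3 0.614:69.9 0.616:69.2 0.618:68.2 0.620:64.5 0.622:57.9 0.624:59.8
lip ex,ey [0.59157647 0.60735881 0.62227434] [-0.02694582  0.03198376  0.08879619]
t 6.75 ex 0.5578 ey 0.0305 z 0.0615 yawerr 0.001 F [-5.57 -0.09  7.47] open 0.0004 tx [ 0.025  0.004 -1.   ]
```

Call:
send_rows(motion=[{"hand": -1, "slide": [0, 0, 3], "spin": 0}, {"hand": -1, "slide": [0, 0, 3], "spin": 0}, {"hand": -1, "slide": [0.2, 0, 3], "spin": 0}])

```text
time: 7.05
tool_pos: [0.5631, -0.0195, 0.0613]
tool_rot: [0.391, 1.555, 0.304]
contact_force: [-5.3, 0.2, 7.6]
opening: 0.0003
```

```bash
python3 -c "from h import *; meas(); st()"
```

```text
0.544:59.1 0.550:63.7 0.552:60.9 0.554:62.6 0.556:58.4 0.558:61.8 0.562:58.6 0.564:60.8 0.566:63.1 0.568:65.2 0.570:69.7 0.572:74.5 0.574:67.8 0.576:67.0 0.578:68.9 0.580:64.5 0.582:62.5 0.584:60.8 0.586:62.7 0.588:64.2 0.590:66.8 0.592:68.2 0.594:69.0 0.596:69.7 0.598:67.1 0.600:69.4 0.602:69.1 0.604:68.9 0.606:68.9 0.608:70.0 0.610:68.5 0.612:69.4 0.614:69.2 0.616:68.6 0.618:68.9 0.620:64.3 0.622:61.0 0.624:67.3
lip ex,ey [0.59154797 0.60755967 0.62272101] [-0.02637926  0.02998204  0.08920045]
t 7.10 ex 0.5629 ey 0.0307 z 0.0613 yawerr 0.002 F [-4.85 -1.05  7.33] open 0.0004 tx [ 0.016  0.005 -1.   ]
```

Call:
send_rows(motion=[{"hand": -1, "slide": [0.2, 0, 3], "spin": 0}, {"hand": -1, "slide": [0.2, 0, 3], "spin": 0}])

```text
time: 7.3
tool_pos: [0.5653, -0.0195, 0.0607]
tool_rot: [0.818, 1.562, 0.731]
contact_force: [-12.1, 0.6, 9.6]
opening: 0.0002
```

```bash
python3 -c "from h import *; meas(); st()"
```

```text
0.532:63.9 0.534:62.4 0.548:61.3 0.550:59.1 0.556:64.2 0.558:61.1 0.562:59.9 0.564:65.5 0.566:63.1 0.568:64.0 0.570:68.9 0.572:72.5 0.574:71.9 0.576:67.6 0.578:70.3 0.580:65.8 0.582:64.0 0.584:61.5 0.586:60.7 0.590:66.7 0.592:70.1 0.594:68.1 0.596:68.2 0.598:68.7 0.600:69.8 0.602:70.2 0.604:67.7 0.606:70.2 0.608:69.7 0.610:70.0 0.612:69.4 0.614:68.7 0.616:69.2 0.618:67.2 0.620:59.8 0.622:62.9 0.624:59.7
lip ex,ey [0.59077791 0.60746829 0.62227265] [-0.02674186  0.03260777  0.08859981]
t 7.35 ex 0.5648 ey 0.0308 z 0.0606 yawerr 0.003 F [-9.17 -1.19 10.85] open 0.0004 tx [ 0.006  0.006 -1.   ]
```

Call:
send_rows(motion=[{"hand": -1, "slide": [0, 0, 3.5], "spin": 0}, {"hand": -1, "slide": [0, 0, 3.5], "spin": 0}])

```text
time: 7.55
tool_pos: [0.5653, -0.0194, 0.06]
tool_rot: [2.581, 1.559, 2.496]
contact_force: [-12.8, -1.4, 11.6]
opening: 0.0006
```

```bash
python3 -c "from h import *; meas(); st()"
```

```text
0.548:54.6 0.552:59.9 0.556:61.1 0.558:60.4 0.564:62.6 0.566:62.5 0.568:62.3 0.570:67.5 0.572:72.0 0.574:67.9 0.576:70.3 0.578:68.2 0.580:65.1 0.582:62.1 0.584:61.9 0.586:62.6 0.590:67.2 0.592:68.2 0.594:70.6 0.596:70.6 0.598:68.1 0.600:69.2 0.602:68.5 0.604:70.4 0.606:69.2 0.608:69.0 0.610:69.4 0.612:69.8 0.614:68.5 0.616:69.5 0.618:68.4 0.620:64.3 0.622:60.3 0.624:57.0 0.626:63.0
lip ex,ey [0.59171987 0.60736577 0.62257016] [-0.0262      0.03154511  0.08834965]
t 7.60 ex 0.5649 ey 0.0309 z 0.0600 yawerr 0.004 F [-13.14  -1.09  12.81] open 0.0002 tx [-0.01   0.007 -1.   ]
```

The flap no longer advances at 13 N and the box hasn't skidded, which fits the hard stop. I'll relax, lift straight up and check.

Call:
send_rows(motion=[{"hand": -1, "slide": [0, 0, 0], "spin": 0}, {"hand": -1, "slide": [-3, 0, 0], "spin": 0}, {"hand": -1, "slide": [-10, 0, -1], "spin": 0}, {"hand": -1, "slide": [-25, 0, 0], "spin": 0}, {"hand": -1, "slide": [-30, 0, -10], "spin": 0}, {"hand": -1, "slide": [-30, 0, -40], "spin": 0}, {"hand": -1, "slide": [0, 0, -45], "spin": 0}, {"hand": -1, "slide": [0, 0, -45], "spin": 0}])

```text
time: 8.4
tool_pos: [0.4262, -0.0086, 0.1638]
tool_rot: [2.398, 1.562, 2.312]
contact_force: [-0.1, 0.8, 0.4]
opening: 0.0005
```

Run:
```python
from h import *
st(); meas()
p=vision.read_camera("scene"); cv2.imwrite("pics/s5.png",cv2.resize(p["pixels"][175:320,220:400],None,fx=4,fy=4,interpolation=cv2.INTER_CUBIC))
T,s=tool()
p=vision.read_camera("wrist"); cv2.imwrite("pics/w5.png",p["pixels"])
```

```text
t 8.40 ex 0.4253 ey 0.0293 z 0.1638 yawerr 0.003 F [-0.15  0.8   0.36] open 0.0005 tx [-0.006  0.007 -1.   ]
0.530:63.9 0.532:63.4 0.534:64.9 0.536:64.5 0.538:64.6 0.540:64.6 0.542:64.1 0.544:65.9 0.546:64.9 0.548:64.6 0.550:65.3 0.552:63.4 0.554:64.7 0.556:63.1 0.558:63.6 0.560:64.4 0.562:64.2 0.564:64.0 0.566:65.3 0.568:65.9 0.570:68.2 0.572:72.2 0.574:72.1 0.576:72.6 0.578:73.7 0.580:69.4 0.582:69.1 0.584:66.5 0.586:66.9 0.588:67.2 0.590:69.3 0.592:68.8 0.594:69.0 0.596:67.8 0.598:69.8 0.600:69.0 0.602:69.7 0.604:69.0 0.606:70.0 0.608:70.2 0.610:70.1 0.612:68.4 0.614:69.7 0.616:68.7 0.618:69.5 0.620:64.4 0.622:59.7 0.624:68.5
lip ex,ey [0.58726559 0.6052434  0.62232052] [-0.02673179  0.0294822   0.08848854]
```

View pics/s5.png

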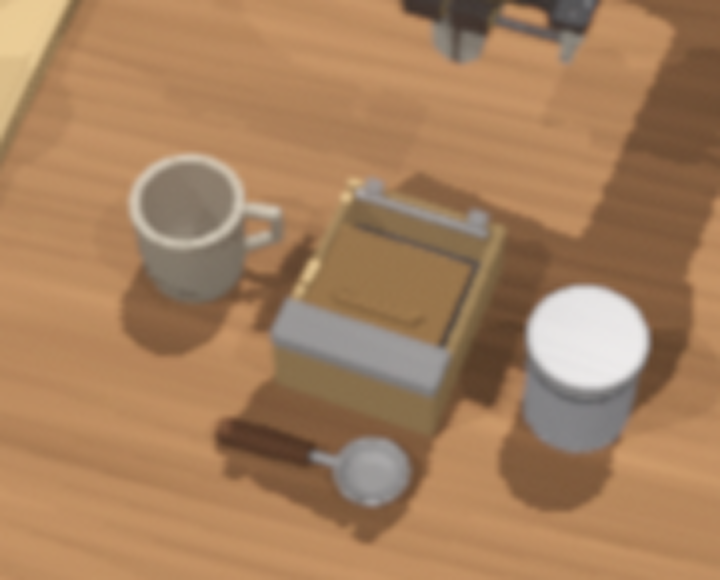

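View pics/w5.png

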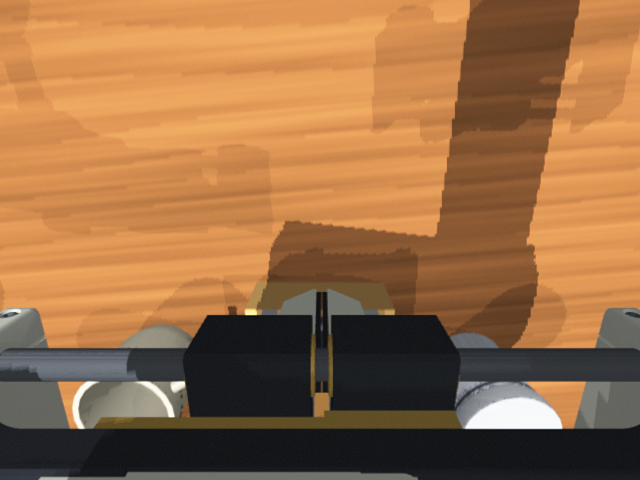

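Call:
send_rows(motion=[{"hand": -1, "slide": [-25, 0, 0], "spin": 0}, {"hand": -1, "slide": [-25, 15, 0], "spin": 0}, {"hand": -1, "slide": [0, 40, 0], "spin": 0}, {"hand": -1, "slide": [0, 45, 0], "spin": 0}, {"hand": -1, "slide": [0, 45, 0], "spin": 0}, {"hand": -1, "slide": [0, 45, 0], "spin": 0}, {"hand": -1, "slide": [0, 40, 0], "spin": 0}, {"hand": -1, "slide": [0, 0, 0], "spin": 0}])

```text
time: 9.35
tool_pos: [0.458, 0.2299, 0.2209]
tool_rot: [1.006, 1.559, 0.914]
contact_force: [1.1, -0.8, 0.1]
opening: 0.0004
```

Run:
```python
from h import *
st()
p=vision.read_camera("top"); cv2.imwrite("pics/t5.png",cv2.resize(p["pixels"][190:300,270:380],None,fx=5.4,fy=5.4,interpolation=cv2.INTER_CUBIC))
W=p["world_from_camera"]; C=cloud(p); X=C@ex;Y=C@ey;Z=C[...,2]
b=(abs(Y-.029)<.02)&(X>.47)&(X<.635); k=np.round(X[b]*500)/500
print(" ".join("%.3f:%.1f"%(v,1000*np.median(Z[b][k==v])) for v in np.unique(k)))
L=(Z>.066)&(Z<.073)&(X>.58)&(X<.65)&(abs(Y-.029)<.07); print("lip",np.percentile(X[L],[3,50,97]),np.percentile(Y[L],[2,50,98]))
g=p["pixels"].astype(float).mean(-1)
# intensity by ex on plane z=.064 
for z,a,bb in [(.0635,.47,.60)]:
    out=[]
    for xx in np.arange(a,bb,.002):
        v=[]
        for yy in np.linspace(-.005,.06,20):
            q=ex*xx+ey*yy; q[2]=z; c=W[:3,:3].T@(q-W[:3,3]); v.append(g[int(round(p["cy"]+p["fy"]*c[1]/c[2])),int(round(p["cx"]+p["fx"]*c[0]/c[2]))])
        out.append("%.3f:%d"%(xx,np.median(v)))
    print(" ".join(out))
```

```text
t 9.35 ex 0.4358 ey 0.2697 z 0.2209 yawerr -0.003 F [ 1.18 -0.66  0.05] open 0.0004 tx [ 0.007  0.01  -1.   ]
0.470:-0.3 0.472:0.7 0.474:-0.2 0.476:33.2 0.478:54.5 0.480:56.0 0.482:55.0 0.484:11.7 0.486:37.5 0.488:61.3 0.490:63.5 0.492:61.7 0.494:11.3 0.496:12.6 0.498:12.0 0.500:12.9 0.502:11.7 0.504:12.0 0.506:12.7 0.508:11.8 0.510:12.3 0.512:10.5 0.514:13.1 0.516:11.6 0.518:12.1 0.520:61.1 0.522:61.2 0.524:63.2 0.526:62.0 0.528:63.5 0.530:63.2 0.532:63.5 0.534:64.4 0.536:63.2 0.538:63.8 0.540:65.8 0.542:64.0 0.544:64.5 0.546:65.5 0.548:63.9 0.550:63.9 0.552:63.3 0.554:64.2 0.556:63.7 0.558:65.6 0.560:63.7 0.562:65.6 0.564:65.5 0.566:65.4 0.568:63.6 0.570:63.5 0.572:63.9 0.574:65.8 0.576:68.2 0.578:74.1 0.580:72.7 0.582:73.3 0.584:72.5 0.586:65.6 0.588:66.0 0.590:66.8 0.592:66.1 0.594:65.8 0.596:68.7 0.598:69.2 0.600:69.0 0.602:68.9 0.604:67.4 0.606:69.6 0.608:70.2 0.610:68.6 0.612:70.5 0.614:69.6 0.616:69.5 0.618:68.9 0.620:69.7 0.622:69.2 0.624:68.7 0.626:69.6
lip [0.58301279 0.60654393 0.62449996] [-0.02864327  0.02788712  0.08574349]
0.470:111 0.472:124 0.474:152 0.476:185 0.478:191 0.480:170 0.482:132 0.484:157 0.486:198 0.488:213 0.490:179 0.492:99 0.494:53 0.496:52 0.498:56 0.500:69 0.502:86 0.504:79 0.506:63 0.508:56 0.510:61 0.512:75 0.514:90 0.516:106 0.518:140 0.520:172 0.522:177 0.524:178 0.526:178 0.528:177 0.530:177 0.532:177 0.534:177 0.536:177 0.538:177 0.540:177 0.542:177 0.544:177 0.546:177 0.548:176 0.550:176 0.552:176 0.554:176 0.556:176 0.558:176 0.560:176 0.562:176 0.564:176 0.566:176 0.568:175 0.570:172 0.572:166 0.574:156 0.576:153 0.578:170 0.580:172 0.582:173 0.584:161 0.586:149 0.588:165 0.590:171 0.592:178 0.594:198 0.596:223 0.598:234
```

View pics/t5.png

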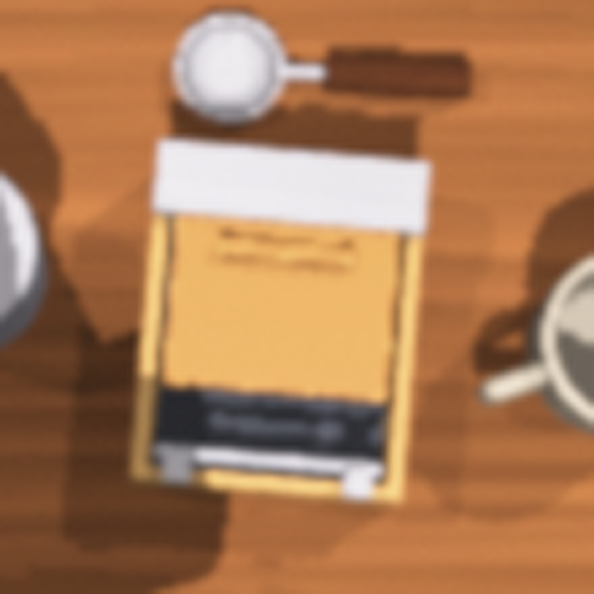

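Both top-view checks agree. The flap's rear edge is 30 mm past the hinge rod (8 + 22) and the ridge is about 91–92 mm from it, so the flap is fully in. It is held by the lip, with the robot clear.

```bash
python3 -c "
from h import *
st(); print(job.hand_in())"
```

```text
t 9.40 ex 0.4358 ey 0.2678 z 0.2208 yawerr -0.003 F [-0.3  -0.13  0.38] open 0.0005 tx [ 0.007  0.008 -1.   ]
the job is handed in; nothing more can be done
None
```

The filter box is closed: the flap is flat, fully tucked under the lip and held by the lip alone. I handed the job in at 9.4 s; no verdict is reported.

**What I did:** I folded the flap flat with the shut fingertips. Keeping it pressed down, I pushed it under the lip, at first by friction and then against the thumb ridge, up to the hard stop. Then I lifted clear.

**Last checks:**
- **Tuck:** in the top view, the flap's rear edge is about 30 mm from the hinge rod and the ridge about 91–92 mm, which matches the full 22 mm slide. The scene camera had suggested only 17–18 mm, but its ridge readings were coarse. I trusted the top view, and the 13 N hard stop supports it.
- **Flap resting on the lip:** its upper face rises from about 62 mm near the hinge to 66 mm at the lip, or about 0.03–0.05 rad. Both readings are rough, but within the 0.07 rad limit.
- **Box:** the lip's far and side edges are within about 1 mm of where they started.
- **Bystanders:** I only compared the pictures by eye. The mug, canister and scoop look unmoved, and the arm never came near the kettle, dripper, carafe or grinder.
- **Forces:** downward press peaked at about 30 N for a moment as the flap reached flat. The highest horizontal push was 13 N, which did not skid the box because it was being pressed down.

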